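# Set the code on the stone box

### The arm

A 6-joint arm with a two-finger parallel gripper is mounted at the origin on a cart in front of the work surface, level with it; the furniture and walls round the work are solid. World frame = base frame: x ahead of the robot, y to its left, z up, the work surface at z = 0. Lengths are in m, angles in rad, forces in N, time in s.
With the tool pointing down it reaches from about 0.25 to 0.775 m from the base axis. Payload 8.9 kg.
Tool frame: the origin (TCP) lies midway between the tips of the shut fingers; the grasp point (between the pads) lies 19 mm behind it (robot.grasp_offset is the distance from the TCP to the grasp point, in m); y points along the fingers, x is the direction in which the jaws open and shut, and the axes are right-handed (so a half turn about y gives the same grasp; the last joint's range is limited). The gripper opens to 85 mm and grips with 20 to 120 N. Pads are 22 mm wide; open, the fingers measure 114 mm over their backs; the gripper's body (76 mm by 85 mm) begins 54 mm behind the grasp point. The pads swing forward as they close: fully open they stand 13 mm farther back than shut.
Start: joints at [1.18, 0.291, -0.153, 1.127, 0, 1.431], TCP at [0.131, 0.508, 0.231] pointing down, gripper open.
Joint ranges: [-2.52, 2.52], [-0.91, 1.74], [-1.3, 1.37], [-1.96, 2.02], [-1.52, 1.47], [-3.14, 3.14]. Speed limits (rad/s): [2.22, 2.22, 2.79, 3.14, 3.14, 3.14].

### API

Orientations are given as a unit quaternion [w, x, y, z].
In Python, from cell import robot gives the robot as it stands. The module is installed in compiled form; this text tells all that it offers.
- The arm moves only by the tool play_rows, never from a script. Its argument "commands" is a list of rows, each an object of numbers: "dx", "dy", "dz": the shift along the tool's x, y, z scaled (see below); "ax", "ay", "az": the turn, a rotation vector about the tool's x, y, z scaled (see below); "gripper": the closure, from -1 (fully open) to 1 (shut), so that 0 is half open. A call has 1 to 5 rows; each row is the pose to reach, as a shift and turn from the pose measured when the call began, along the tool's axes at that moment, turning the shorter way round; what a row does not reach only later rows make up. The controller multiplies each number of a shift by 1 m and each number of a turn by 180 degrees. A row lasts 1/8 s, in which the tool goes at most 62.5 mm and 10.7 degrees, less where a joint would pass 70% of its speed; a pose out of reach is approached as far as the arm can. A call with a number of a shift or a turn outside -1 to 1 is refused whole. A call with a gripper value outside its range is refused whole. The fingers move at their own pace and stop on an object; the grip force is fixed at half the most. Time passes only in rows, so rows that repeat a pose let the fingers close. It gives the time, the measured TCP pose, the force and the opening at its end, in the units of the state.
- robot.read_state(): the state, without advancing time (a new reading comes with each control period).
- robot.read_camera(name): name is "scene" or "top"; returns (picture, depth): 480x640x3 uint8, red, green, blue; 480x640 float32, m along the optical axis (not along the pixel's ray), 0 where there is no reading.
- robot.camera_params(name): a dict with "K" (3x3 intrinsics, pixels), "world_from_camera" (4x4, takes a point from camera to world coordinates). Camera axes: x right, y down, z forward; pixel columns grow to the right and rows downward; lengths in m; the calibration is good to about 2 mm. A picture is of the moment at which its call begins. camera_params takes no time and is no camera call.
- robot.finish_job(): hands the job in, once; it reports no verdict.
The state is a dict: "time_s": time; "q": joint angles; "dq": joint speeds; "tau": joint torques, N m; "tcp_pos": TCP position; "ee_rot": TCP orientation; "force": force on the tool from outside, world axes, zero at the start; "ft_torque": the same for the moment, N m; "width": opening from 0.0 (shut) to 1.0 (fully open).
Only numpy, scipy, OpenCV 4.12 (cv2) and the standard library are available. Lean on these libraries where they do the work, as an engineer would, in place of code of your own. Each camera call takes 0.05 s, during which the arm holds its last target.

### The job

Set the code on the dial lock of the grey steel stone box on the bench board: first turn the larger dial until its white line points to the middle of the three-dot mark, then turn the smaller dial until its white line points to the middle of the two-dot mark. Let go of the dials and leave both at these marks.

Things in the scene. Friction and masses are not known exactly. Their poses are not given: they have to be found in the camera images.
- dial_large (a joint): Angle (rad) of the larger dial about its upright axis. 0: white line straight to the box's far side; grows counter-clockwise from above; stops at -1.5 and 1.5. Marks (their middles), clockwise from the left: one dot +1.2, two dots +0.4, three dots -0.4, four dots -1.2. Starts between +0.4 and +0.9; to end at three dots. Light friction (0.04 N m), no clicks, stays where left.
- dial_small (a joint): Angle (rad) of the smaller dial; same zero, sense, stops, marks and friction as the larger. Starts between -0.9 and -0.4; to end at two dots, +0.4. Each dial sits in the middle of its own dark round plate (92 mm across, 4 mm thick) with the groups of white dots near the rim, on the side away from the robot.
- dial_large_grip (a point): On the larger dial's axis, mid-bar, z = 0.094 m; x along the grip bar to its white-line end (turns with the dial), y across it, z up. Dial: aluminium disc 62 mm across, 8 mm thick, its top at z = 0.072, with an upright black bar 54 long, 14 thick, 30 high (top z = 0.102) to pinch across. Nothing else stands above z = 0.072 within 55 mm of its axis.
- dial_small_grip (a point): The same point and axes on the smaller dial, z = 0.094 m: disc 40 mm across, bar 36 long, 12 thick, 30 high (top z = 0.102). Both dials are on the lid (top z = 0.060) of a fixed grey steel box, 190 x 100 mm, long side pointing away from the robot, turned up to 12 degrees; axes 96 mm apart along it, either dial the nearer one. The box stands left or right of the wooden bench pin.

How it is judged:
On the way, in this order (a step that is already met when the one before it is completed fails the run):
1. the larger dial points to its three-dot mark (value of joint dial_large between -0.6 and -0.2 rad), for 0.2 s.
2. then the smaller dial points to its two-dot mark (value of joint dial_small between 0.2 and 0.6 rad), for 0.2 s.
At the end, for the whole second after the job is handed in: The larger dial reads -0.4 rad (three dots) and the smaller dial +0.4 rad (two dots), each within 0.2 rad (11 degrees), the larger having been set first (all of step 1 and all of step 2); the robot touches nothing.
It also fails if it takes over 43 s, if anything falls off the work surface, if the arm or the gripper's body presses on something with over 40 N, if the wrist force passes 120 N, or if a joint passes its speed limit or range.

## Working session

There is one attempt and no reset: what is moved stays moved. The work goes in short steps, Python scripts to look and compute and a tool call to move; the robot and the scene stay as the last step left them, time stands still between calls to the robot, and variables do not carry over. Pictures are saved under pics/ and viewed, and the job is handed in when it is done.

Besides the shell and the picture viewer there is one more tool, called as name(argument=value, ...), one argument or row to a line, values as JSON. play_rows: Moves the arm, as the interface text tells. Its arguments: {"type":"object","properties":{"commands":{"type":"array"}},"required":["commands"]}

```bash
mkdir -p pics; python3 - <<'E'
from cell import robot
import cv2,numpy as np
s=robot.read_state(); print(s)
for n in("top","scene"):
    p,d=robot.read_camera(n); cv2.imwrite(f"pics/{n}0.png",p[:,:,::-1]); np.savez(f"{n}0.npz",p=p,d=d)
    print(n,robot.camera_params(n))
E
```

```text
{'time_s': 0.0, 'q': array([ 1.17966814e+00,  2.91273274e-01, -1.54111453e-01,  1.12667663e+00,
        4.20050818e-05,  1.43151066e+00]), 'dq': array([-8.97040820e-04,  3.20776767e-05,  4.90294205e-04, -8.72076156e-04,
       -9.81482490e-04, -1.11016573e-03]), 'tau': array([ 3.89926709e-04, -5.37148690e+01,  3.31368542e+01,  1.62840856e-02,
       -1.20564100e-04, -2.13565340e-05]), 'tcp_pos': array([0.1306388 , 0.50805465, 0.23074148]), 'ee_rot': array([-0.55862604,  0.55904489,  0.43285125, -0.4336422 ]), 'force': array([ 0.05794442, -0.33312972,  0.05617561]), 'ft_torque': array([ 0.05914857, -0.00625151,  0.00978636]), 'width': 1.000135339158553}
top {'K': array([[463.62917022,   0.        , 317.35887272],
       [  0.        , 463.62917022, 240.7099275 ],
       [  0.        ,   0.        ,   1.        ]]), 'world_from_camera': array([[-0.00844857, -0.99221842,  0.12422251,  0.38537941],
       [-0.99995469,  0.00783823, -0.00540113, -0.02132253],
       [ 0.00438542, -0.12426251, -0.99223969,  0.9824815 ],
       [ 0.        ,  0.        ,  0.        ,  1.        ]])}
scene {'K': array([[546.36620837,   0.        , 314.4085783 ],
       [  0.        , 546.36620837, 231.10302463],
       [  0.        ,   0.        ,   1.        ]]), 'world_from_camera': array([[-0.62060763, -0.50772316,  0.59754779,  0.0020631 ],
       [-0.78407559,  0.3935973 , -0.47990274,  0.39250087],
       [ 0.00846454, -0.76635394, -0.64236282,  0.66733447],
       [ 0.        ,  0.        ,  0.        ,  1.        ]])}
```

View pics/top0.png

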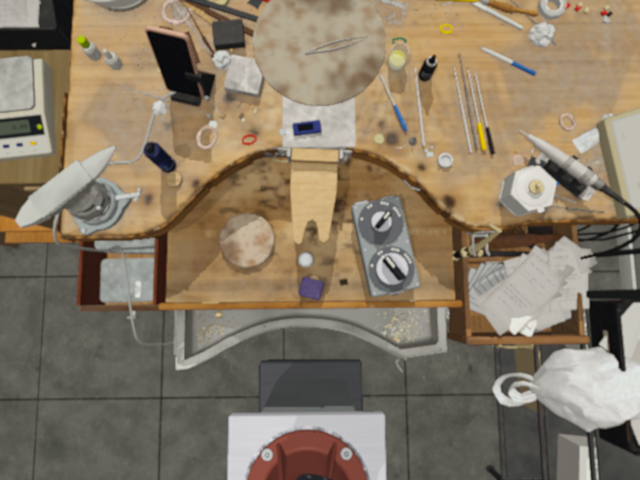

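View pics/scene0.png

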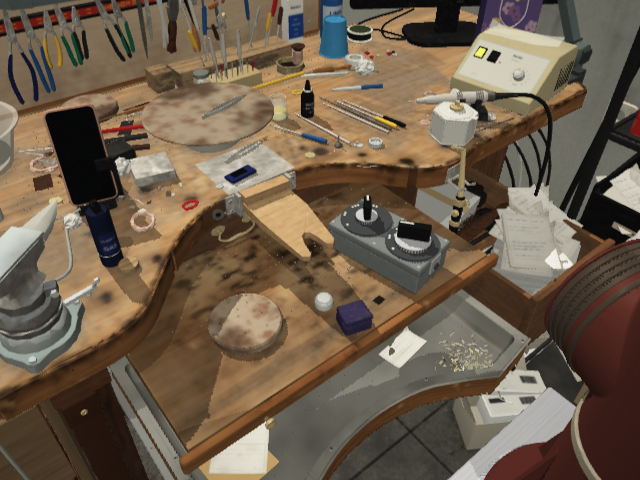

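```bash
cat > h.py <<'E'
import numpy as np,cv2
from cell import robot
def ray(n,u,v,z):
    c=robot.camera_params(n);K=c["K"];T=c["world_from_camera"]
    d=T[:3,:3]@np.linalg.solve(K,[u,v,1.]);o=T[:3,3];return o+d*(z-o[2])/d[2]
def proj(n,P):
    c=robot.camera_params(n);T=c["world_from_camera"];p=T[:3,:3].T@(np.atleast_2d(P)-T[:3,3]).T
    q=c["K"]@p;return (q[:2]/q[2]).T
def rect(n,p,z,x0,x1,y0,y1,s): # rectified view of plane z: up=+x, left=+y; s px/m
    src=np.array([[x1,y1,z],[x1,y0,z],[x0,y0,z],[x0,y1,z]])
    w=int((y1-y0)*s);h=int((x1-x0)*s)
    H=cv2.getPerspectiveTransform(proj(n,src).astype(np.float32),np.float32([[0,0],[w,0],[w,h],[0,h]]))
    return cv2.warpPerspective(p,H,(w,h),flags=cv2.INTER_CUBIC)
E
python3 - <<'E'
from h import *
print("bigc",ray("top",391,268,.072),"smallc",ray("top",381,220,.072))
p=np.load("top0.npz")["p"];q=np.load("scene0.npz")["p"]
a=cv2.resize(p[180:310,330:440],None,fx=4.5,fy=4.5,interpolation=cv2.INTER_CUBIC)
cv2.imwrite("pics/z1.png",a[:,:,::-1])
b=cv2.resize(q[180:300,320:460],None,fx=5,fy=5,interpolation=cv2.INTER_CUBIC)
cv2.imwrite("pics/z2.png",b[:,:,::-1])
E
```

```text
bigc [ 0.44415146 -0.17060157  0.072     ] smallc [ 0.53993005 -0.15336979  0.072     ]
```

View pics/z1.png

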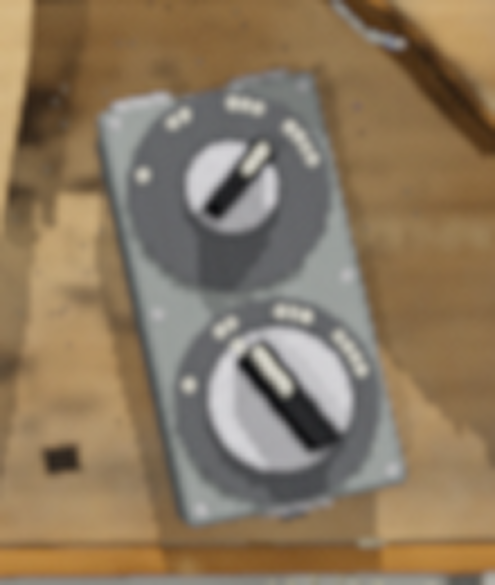

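View pics/z2.png

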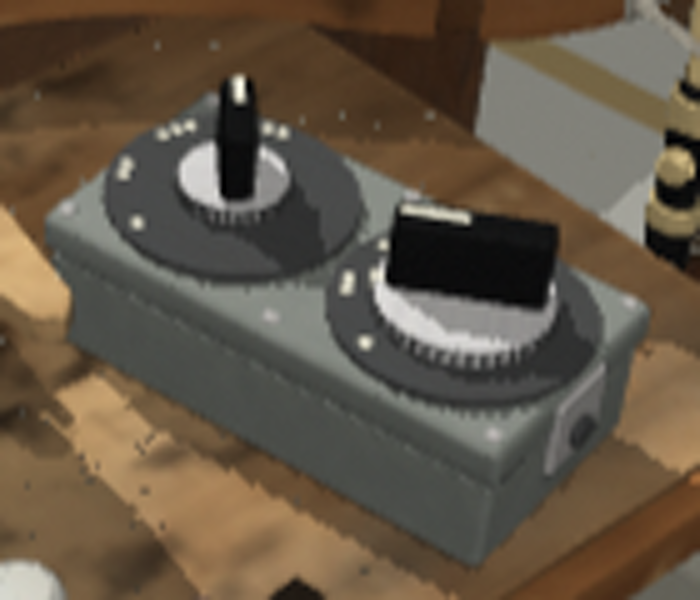

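```bash
python3 - <<'E'
from h import *
p=np.load("top0.npz")["p"]
R=[rect("top",p,z,.38,.60,-.235,-.10,2500) for z in (.064,.102)]
a=np.hstack(R); 
# grid every 20mm
for i,x in enumerate(np.arange(.38,.601,.02)):
    r=int((.60-x)*2500); cv2.line(a,(0,r),(a.shape[1],r),(255,0,0),1); cv2.putText(a,f"{x:.2f}",(0,r),0,.35,(0,255,0),1)
for o in (0,R[0].shape[1]):
  for y in np.arange(-.22,-.10,.02):
    c=o+int((-.10-y)*2500); cv2.line(a,(c,0),(c,a.shape[0]),(255,0,0),1); cv2.putText(a,f"{y:.2f}",(c,10),0,.35,(0,255,0),1)
print(a.shape);cv2.imwrite("pics/r1.png",a[:,:,::-1])
E
```

```text
(549, 674, 3)
```

View pics/r1.png

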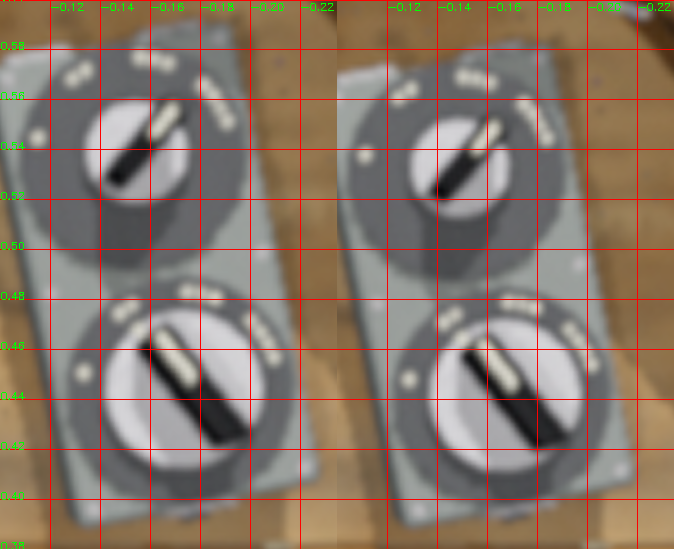

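```bash
cat >> h.py <<'E'
def cloud(n,d):
    c=robot.camera_params(n);v,u=np.nonzero(d>0);z=d[v,u];K=c["K"];T=c["world_from_camera"]
    P=np.c_[(u-K[0,2])*z/K[0,0],(v-K[1,2])*z/K[1,1],z];return P@T[:3,:3].T+T[:3,3]
def bars(n,d):
    P=cloud(n,d);m=(P[:,2]>.085)&(P[:,2]<.115)&(P[:,0]>.38)&(P[:,0]<.6)&(P[:,1]>-.23)&(P[:,1]<-.1);P=P[m]
    for nm,c in(("large",(.443,-.171)),("small",(.537,-.153))):
        Q=P[np.hypot(P[:,0]-c[0],P[:,1]-c[1])<.035]
        print(n,nm,len(Q),"z",Q[:,2].min(),np.median(Q[:,2]),Q[:,2].max())
        Q=Q[Q[:,2]>.097]
        if len(Q)<5: continue
        r=cv2.minAreaRect((Q[:,:2]*1000).astype(np.float32));w,V=np.linalg.eigh(np.cov(Q[:,:2].T));a=np.arctan2(V[1,1],V[0,1])
        a=(a+np.pi/2)%np.pi-np.pi/2
        print("   rect",r,"mean",Q.mean(0),"pca ang",a)
E
python3 - <<'E'
from h import *
for n in("top","scene"): bars(n,np.load(n+"0.npz")["d"])
E
```

```text
top large 240 z 0.08529401052310492 0.10173135177755682 0.10642718549493269
   rect ((443.9805908203125, -172.32492065429688), (53.00855255126953, 14.509916305541992), 38.219825744628906) mean [ 0.44378437 -0.17195531  0.10202567] pca ang 0.6634603073296592
top small 121 z 0.08670007930522339 0.10183656726652002 0.10680533223090172
   rect ((537.4821166992188, -153.22549438476562), (11.840137481689453, 35.012245178222656), 49.505767822265625) mean [ 0.53742659 -0.15317383  0.10206837] pca ang -0.6994274010064956
scene large 411 z 0.08501157569372031 0.09809627228421713 0.10424804865937964
   rect ((440.85394287109375, -171.348876953125), (53.26220703125, 17.679126739501953), 37.008872985839844) mean [ 0.43920168 -0.16979864  0.1007964 ] pca ang 0.6601433561439367
scene small 138 z 0.08528654850401873 0.099782710894747 0.10412863986375698
   rect ((534.1409912109375, -151.8331298828125), (11.219303131103516, 36.90333938598633), 53.60427474975586) mean [ 0.53341747 -0.15085243  0.10079363] pca ang -0.6601970069622745
```

```bash
cat >> h.py <<'E'
from scipy.spatial.transform import Rotation as Rn
def Rt():
    s=robot.read_state();w=s["ee_rot"];return s,Rn.from_quat([w[1],w[2],w[3],w[0]])
def want(x,y,z,barang,pr=True):
    """tool y down, tool x across bar; picks nearest of the two"""
    s,R=Rt();best=None
    for k in(0,1):
        a=barang+np.pi/2+k*np.pi;X=np.array([np.cos(a),np.sin(a),0]);Y=np.array([0,0,-1.]);Z=np.cross(X,Y)
        T=Rn.from_matrix(np.c_[X,Y,Z]);rv=(R.inv()*T).as_rotvec()
        sh=R.inv().apply(np.array([x,y,z])-s["tcp_pos"])
        print("k",k,"shift",sh.round(4),"turn",(rv/np.pi).round(4),"deg",np.degrees(np.linalg.norm(rv)).round(1))
    print("q",s["q"].round(3),"t",s["time_s"],"tcp",s["tcp_pos"].round(4),"F",s["force"].round(1),"w",s["width"])
E
python3 - <<'E'
from h import *
s,R=Rt();print(R.as_matrix().round(3))
want(.443,-.172,.20,.663)
E
```

```text
[[ 0.249 -0.    -0.968]
 [ 0.968 -0.001  0.249]
 [-0.001 -1.     0.   ]]
k 0 shift [-0.5808  0.0314 -0.4719] turn [-2.000e-04 -2.912e-01 -3.000e-04] deg 52.4
k 1 shift [-0.5808  0.0314 -0.4719] turn [ 4.000e-04  7.088e-01 -3.000e-04] deg 127.6
q [ 1.18   0.291 -0.154  1.127  0.     1.431] t 0.1 tcp [0.1307 0.5081 0.2308] F [-0.6 -1.   0.2] w 1.0009215275710437
```

play_rows(
  commands=[
    {"dx":-0.58,"dy":0.01,"dz":-0.472,"ay":-0.291,"gripper":-1},
    {"dx":-0.58,"dy":0.01,"dz":-0.472,"ay":-0.291,"gripper":-1},
    {"dx":-0.58,"dy":0.01,"dz":-0.472,"ay":-0.291,"gripper":-1},
    {"dx":-0.58,"dy":0.01,"dz":-0.472,"ay":-0.291,"gripper":-1},
    {"dx":-0.58,"dy":0.01,"dz":-0.472,"ay":-0.291,"gripper":-1},
  ],
)

```text
schema error: expected keys dx, dy, dz, ax, ay, az, gripper
```

```bash
python3 -c "
from h import *
want(.443,-.172,.20,.663)"
```

```text
k 0 shift [-0.5808  0.0314 -0.4719] turn [-2.000e-04 -2.912e-01 -3.000e-04] deg 52.4
k 1 shift [-0.5808  0.0314 -0.4719] turn [ 4.000e-04  7.088e-01 -3.000e-04] deg 127.6
q [ 1.18   0.291 -0.154  1.127  0.     1.431] t 0.1 tcp [0.1307 0.5081 0.2308] F [-0.6 -1.   0.2] w 1.0009215275710437
```

play_rows(
  commands=[
    {"dx":-0.58,"dy":0.01,"dz":-0.472,"ax":0,"ay":-0.291,"az":0,"gripper":-1},
    {"dx":-0.58,"dy":0.01,"dz":-0.472,"ax":0,"ay":-0.291,"az":0,"gripper":-1},
    {"dx":-0.58,"dy":0.01,"dz":-0.472,"ax":0,"ay":-0.291,"az":0,"gripper":-1},
    {"dx":-0.58,"dy":0.01,"dz":-0.472,"ax":0,"ay":-0.291,"az":0,"gripper":-1},
    {"dx":-0.58,"dy":0.01,"dz":-0.472,"ax":0,"ay":-0.291,"az":0,"gripper":-1},
  ],
)

```text
time_s: 0.72
tcp_pos: [0.2469, 0.2617, 0.2282]
ee_rot: [0.341, -0.341, -0.619, 0.62]
force: [0.7, 1.1, -0.2]
width: 1.001
```

```bash
python3 -c "
from h import *
want(.443,-.172,.20,.663)"
```

```text
k 0 shift [-0.4714  0.0285  0.0656] turn [-0.0002 -0.0318 -0.0002] deg 5.7
k 1 shift [-0.4714  0.0285  0.0656] turn [ 3.000e-04  9.682e-01 -4.000e-04] deg 174.3
q [ 6.110e-01 -2.600e-02 -5.350e-01  1.062e+00 -1.000e-03  4.800e-02] t 0.725 tcp [0.2469 0.2617 0.2282] F [ 0.7  1.1 -0.2] w 1.0008992708333369
```

play_rows(
  commands=[
    {"dx":-0.471,"dy":0.028,"dz":0.066,"ax":0,"ay":-0.032,"az":0,"gripper":-1},
    {"dx":-0.471,"dy":0.028,"dz":0.066,"ax":0,"ay":-0.032,"az":0,"gripper":-1},
    {"dx":-0.471,"dy":0.028,"dz":0.066,"ax":0,"ay":-0.032,"az":0,"gripper":-1},
    {"dx":-0.471,"dy":0.028,"dz":0.066,"ax":0,"ay":-0.032,"az":0,"gripper":-1},
    {"dx":-0.471,"dy":0.028,"dz":0.066,"ax":0,"ay":-0.032,"az":0,"gripper":-1},
  ],
)

```text
time_s: 1.35
tcp_pos: [0.3741, -0.0212, 0.2103]
ee_rot: [0.31, -0.31, -0.635, 0.636]
force: [1.0, 0.6, 0.1]
width: 0.997
```

```bash
python3 -c "
from h import *
want(.443,-.172,.15,.663)"
```

```text
k 0 shift [-0.1612  0.0604  0.0385] turn [-0.0001  0.     -0.0003] deg 0.1
k 1 shift [-0.1612  0.0604  0.0385] turn [-5.e-04 -1.e+00  1.e-04] deg 180.0
q [-2.520e-01  1.700e-02 -5.420e-01  1.011e+00 -1.000e-03 -9.150e-01] t 1.35 tcp [ 0.3741 -0.0212  0.2103] F [1.  0.6 0.1] w 0.9968726832558482
```

play_rows(
  commands=[
    {"dx":-0.161,"dy":0.06,"dz":0.0385,"ax":0,"ay":0,"az":0,"gripper":-0.2},
    {"dx":-0.161,"dy":0.06,"dz":0.0385,"ax":0,"ay":0,"az":0,"gripper":-0.2},
    {"dx":-0.161,"dy":0.06,"dz":0.0385,"ax":0,"ay":0,"az":0,"gripper":-0.2},
    {"dx":-0.161,"dy":0.06,"dz":0.0385,"ax":0,"ay":0,"az":0,"gripper":-0.2},
    {"dx":-0.161,"dy":0.06,"dz":0.0385,"ax":0,"ay":0,"az":0,"gripper":-0.2},
  ],
)

```text
time_s: 1.98
tcp_pos: [0.4422, -0.1713, 0.1501]
ee_rot: [0.31, -0.31, -0.635, 0.636]
force: [-0.8, -0.2, -0.1]
width: 0.6
```

```bash
python3 - <<'E'
from h import *
want(.443,-.172,.078,.663)
q,d=robot.read_camera("scene");cv2.imwrite("pics/s1.png",q[:,:,::-1])
E
```

```text
k 0 shift [-0.0011  0.0721 -0.0002] turn [-0.0002 -0.0001  0.0002] deg 0.1
k 1 shift [-0.0011  0.0721 -0.0002] turn [-4.000e-04  9.999e-01 -3.000e-04] deg 180.0
q [-0.524  0.262 -0.42   0.889 -0.    -1.186] t 1.975 tcp [ 0.4422 -0.1713  0.1501] F [-0.8 -0.2 -0.1] w 0.5998232808760152
```

View pics/s1.png

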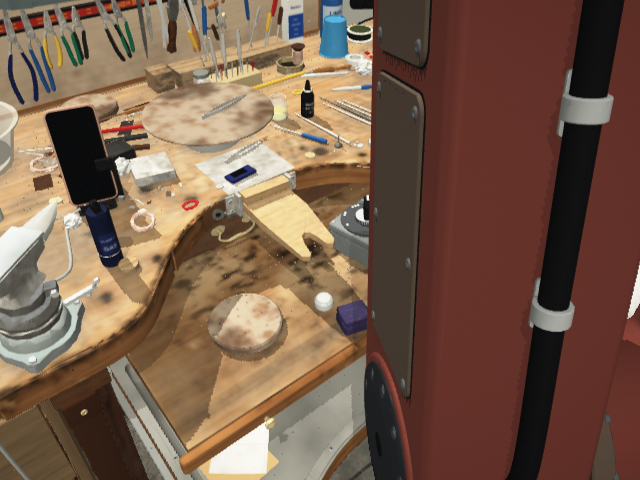

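The arm hides the box in this view (columns beyond 370). The computed alignment is within about 1 mm, so I'm descending.

play_rows(
  commands=[
    {"dx":-0.001,"dy":0.04,"dz":0,"ax":0,"ay":0,"az":0,"gripper":-0.2},
    {"dx":-0.001,"dy":0.072,"dz":0,"ax":0,"ay":0,"az":0,"gripper":-0.2},
    {"dx":-0.001,"dy":0.072,"dz":0,"ax":0,"ay":0,"az":0,"gripper":-0.2},
  ],
)

```text
time_s: 2.4
tcp_pos: [0.4414, -0.1699, 0.0776]
ee_rot: [0.311, -0.308, -0.636, 0.636]
force: [-0.4, 0.3, -0.2]
width: 0.603
```

```bash
python3 - <<'E'
from h import *
want(.443,-.172,.078,.663)
q,d=robot.read_camera("top");cv2.imwrite("pics/t1.png",cv2.resize(q[150:330,280:480],None,fx=3,fy=3)[:,:,::-1])
E
```

```text
k 0 shift [-0.0026 -0.0004  0.    ] turn [-0.0005  0.0006  0.001 ] deg 0.2
k 1 shift [-0.0026 -0.0004  0.    ] turn [ 1.600e-03 -9.994e-01  8.000e-04] deg 179.9
q [-0.522  0.349 -0.52   0.705 -0.    -1.187] t 2.4 tcp [ 0.4414 -0.1699  0.0776] F [-0.4  0.3 -0.2] w 0.6025964231579161
```

View pics/t1.png

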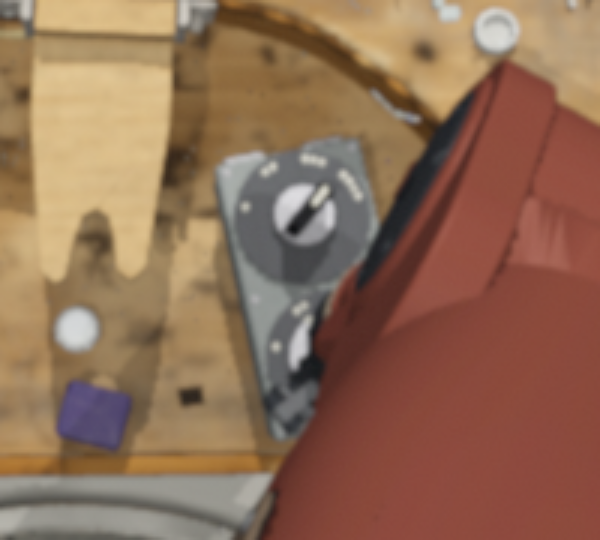

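play_rows(
  commands=[
    {"dx":-0.0025,"dy":0,"dz":0,"ax":0,"ay":0,"az":0,"gripper":-0.2},
    {"dx":-0.0025,"dy":0,"dz":0,"ax":0,"ay":0,"az":0,"gripper":0.4},
    {"dx":-0.0025,"dy":0,"dz":0,"ax":0,"ay":0,"az":0,"gripper":1},
    {"dx":-0.0025,"dy":0,"dz":0,"ax":0,"ay":0,"az":0,"gripper":1},
    {"dx":-0.0025,"dy":0,"dz":0,"ax":0,"ay":0,"az":0,"gripper":1},
  ],
)

```text
time_s: 3.08
tcp_pos: [0.4435, -0.1716, 0.0797]
ee_rot: [-0.31, 0.309, 0.636, -0.635]
force: [-3.9, 6.6, 14.0]
width: 0.151
```

```bash
python3 -c "
from h import *
want(.443,-.172,.078,-.2)"
```

```text
k 0 shift [-0.0001  0.0017  0.0006] turn [-0.0004  0.2754  0.0008] deg 49.6
k 1 shift [-0.0001  0.0017  0.0006] turn [ 1.000e-03 -7.246e-01  4.000e-04] deg 130.4
q [-5.240e-01  3.500e-01 -5.130e-01  7.110e-01  1.000e-03 -1.189e+00] t 3.075 tcp [ 0.4435 -0.1716  0.0797] F [-3.9  6.6 14. ] w 0.15140381558182742
```

play_rows(
  commands=[
    {"dx":0,"dy":-0.001,"dz":0,"ax":0,"ay":0,"az":0,"gripper":1},
    {"dx":0,"dy":-0.001,"dz":0,"ax":0,"ay":0.04,"az":0,"gripper":1},
    {"dx":0,"dy":-0.001,"dz":0,"ax":0,"ay":0.08,"az":0,"gripper":1},
    {"dx":0,"dy":-0.001,"dz":0,"ax":0,"ay":0.12,"az":0,"gripper":1},
    {"dx":0,"dy":-0.001,"dz":0,"ax":0,"ay":0.15,"az":0,"gripper":1},
  ],
)

```text
time_s: 3.7
tcp_pos: [0.4434, -0.1717, 0.0799]
ee_rot: [-0.451, 0.449, 0.545, -0.545]
force: [3.2, -1.5, -14.6]
width: 0.147
```

```bash
python3 -c "
from h import *
want(.443,-.172,.081,-.2)"
```

```text
k 0 shift [-0.0002 -0.0011  0.0005] turn [-0.0007  0.1242  0.0007] deg 22.4
k 1 shift [-0.0002 -0.0011  0.0005] turn [ 0.001  -0.8758  0.0009] deg 157.6
q [-0.524  0.35  -0.512  0.712  0.001 -0.714] t 3.7 tcp [ 0.4434 -0.1717  0.0799] F [  3.2  -1.5 -14.6] w 0.14666467739654335
```

play_rows(
  commands=[
    {"dx":0,"dy":0,"dz":0,"ax":0,"ay":0.04,"az":0,"gripper":1},
    {"dx":0,"dy":0,"dz":0,"ax":0,"ay":0.08,"az":0,"gripper":1},
    {"dx":0,"dy":0,"dz":0,"ax":0,"ay":0.11,"az":0,"gripper":1},
    {"dx":0,"dy":0,"dz":0,"ax":0,"ay":0.125,"az":0,"gripper":1},
    {"dx":0,"dy":0,"dz":0,"ax":0,"ay":0.125,"az":0,"gripper":1},
  ],
)

```text
time_s: 4.32
tcp_pos: [0.4435, -0.1719, 0.0798]
ee_rot: [0.549, -0.547, -0.447, 0.447]
force: [1.3, -0.9, -5.5]
width: 0.151
```

```bash
python3 -c "
from h import *
want(.443,-.172,.081,-.2)"
```

```text
k 0 shift [-0.0001 -0.0012  0.0004] turn [-0.0008 -0.0007  0.0004] deg 0.2
k 1 shift [-0.0001 -0.0012  0.0004] turn [-7.000e-04  9.993e-01 -1.200e-03] deg 179.9
q [-0.524  0.35  -0.512  0.712  0.001 -0.322] t 4.325 tcp [ 0.4435 -0.1719  0.0798] F [ 1.3 -0.9 -5.5] w 0.15084781388187013
```

Now open (in place, then up to z ≈ 0.16).

play_rows(
  commands=[
    {"dx":0,"dy":0,"dz":0,"ax":0,"ay":0,"az":0,"gripper":-0.2},
    {"dx":0,"dy":0,"dz":0,"ax":0,"ay":0,"az":0,"gripper":-0.2},
    {"dx":0,"dy":0,"dz":0,"ax":0,"ay":0,"az":0,"gripper":-0.2},
    {"dx":0,"dy":-0.04,"dz":0,"ax":0,"ay":0,"az":0,"gripper":-0.2},
    {"dx":0,"dy":-0.08,"dz":0,"ax":0,"ay":0,"az":0,"gripper":-0.2},
  ],
)

```text
time_s: 4.95
tcp_pos: [0.4432, -0.1719, 0.1607]
ee_rot: [0.549, -0.547, -0.447, 0.447]
force: [0.4, -0.5, -0.6]
width: 0.598
```

```bash
python3 - <<'E'
from h import *
q,d=robot.read_camera("top");cv2.imwrite("pics/t2.png",cv2.resize(q[150:330,280:480],None,fx=3,fy=3)[:,:,::-1])
bars("top",d)
want(.5365,-.153,.16,-.70)
E
```

```text
top large 97 z 0.08532155959272703 0.10164724275927328 0.10562314018480945
   rect ((428.9545593261719, -168.45391845703125), (13.574554443359375, 22.96186637878418), 89.95362854003906) mean [ 0.42811076 -0.16829306  0.10190553] pca ang -0.025410702096026583
top small 120 z 0.08624057604158031 0.10174647879226034 0.10841368866673007
   rect ((537.5301513671875, -153.2610626220703), (11.838759422302246, 35.517948150634766), 49.47925567626953) mean [ 0.53734631 -0.15307554  0.10190702] pca ang -0.7061122038615135
k 0 shift [ 0.038   0.0058 -0.0849] turn [1.000e-03 1.585e-01 1.000e-04] deg 28.5
k 1 shift [ 0.038   0.0058 -0.0849] turn [ 1.000e-04 -8.415e-01 -1.400e-03] deg 151.5
q [-0.524  0.251 -0.391  0.926  0.001 -0.322] t 5.0 tcp [ 0.4456 -0.1732  0.1656] F [ 2.2 -1.6  5.2] w 0.5933154470598974
```

View pics/t2.png

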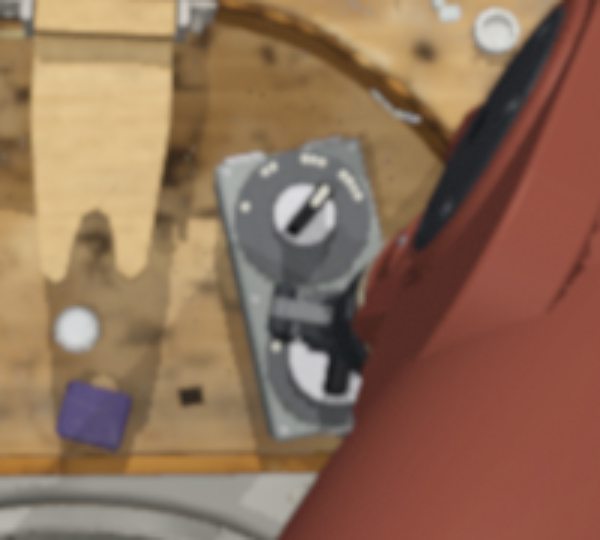

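```bash
python3 - <<'E'
from h import *
want(.40,.12,.2,-.70)
E
```

```text
k 0 shift [ 0.278  -0.0349  0.1034] turn [1.000e-03 1.585e-01 1.000e-04] deg 28.5
k 1 shift [ 0.278  -0.0349  0.1034] turn [ 1.000e-04 -8.415e-01 -1.400e-03] deg 151.5
q [-0.524  0.251 -0.391  0.926  0.001 -0.322] t 5.0 tcp [ 0.4456 -0.1732  0.1656] F [ 2.2 -1.6  5.2] w 0.5933154470598974
```

play_rows(
  commands=[
    {"dx":0,"dy":-0.03,"dz":0,"ax":0,"ay":0,"az":0,"gripper":-0.2},
    {"dx":0.278,"dy":-0.035,"dz":0.103,"ax":0,"ay":0.158,"az":0,"gripper":-0.2},
    {"dx":0.278,"dy":-0.035,"dz":0.103,"ax":0,"ay":0.158,"az":0,"gripper":-0.2},
    {"dx":0.278,"dy":-0.035,"dz":0.103,"ax":0,"ay":0.158,"az":0,"gripper":-0.2},
    {"dx":0.278,"dy":-0.035,"dz":0.103,"ax":0,"ay":0.158,"az":0,"gripper":-0.2},
  ],
)

```text
time_s: 5.62
tcp_pos: [0.4102, 0.0588, 0.1994]
ee_rot: [-0.64, 0.642, 0.299, -0.297]
force: [0.8, -0.5, -0.1]
width: 0.606
```

```bash
python3 - <<'E'
from h import *
q,d=robot.read_camera("top");cv2.imwrite("pics/t3.png",cv2.resize(q[150:330,280:480],None,fx=3,fy=3)[:,:,::-1])
bars("top",d)
want(.5365,-.153,.16,-.70)
E
```

```text
top large 234 z 0.08500469442363967 0.10179205712764455 0.10850664317977488
   rect ((444.17327880859375, -172.4364013671875), (14.430316925048828, 53.88814163208008), 78.6385498046875) mean [ 0.44355107 -0.17180601  0.10204386] pca ang -0.20870834163694774
top small 121 z 0.08641521594574053 0.10216690909567516 0.10635724256651269
   rect ((537.6493530273438, -153.35171508789062), (11.843792915344238, 35.04545593261719), 49.54364776611328) mean [ 0.53748548 -0.15317666  0.10221758] pca ang -0.7086006778494927
k 0 shift [-0.0855  0.0392 -0.2386] turn [0.0001 0.0016 0.0011] deg 0.4
k 1 shift [-0.0855  0.0392 -0.2386] turn [ 1.800e-03 -9.984e-01 -1.000e-04] deg 179.7
q [-0.021  0.1   -0.484  0.985  0.003  0.674] t 5.675 tcp [0.4079 0.0654 0.1994] F [-2.9  3.8 -0.2] w 0.6046988852150278
```

View pics/t3.png

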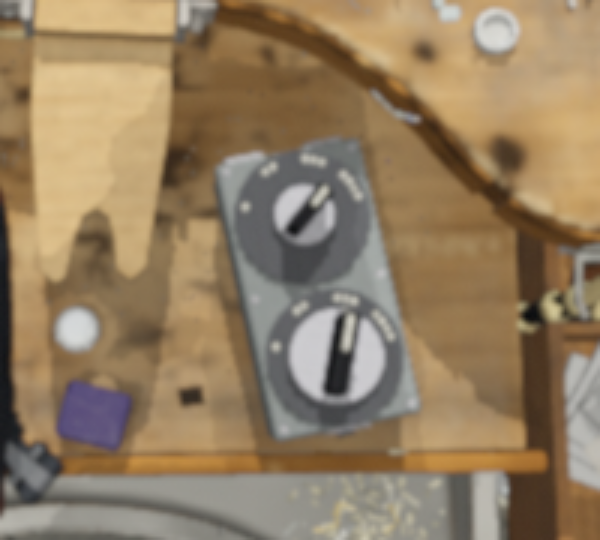

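The larger dial's line (346,330) points at its three-dot group (346,299). It measures -0.21 rad in world, about -0.41 on the dial. Next is the smaller dial at (305,213).

play_rows(
  commands=[
    {"dx":-0.085,"dy":0.039,"dz":-0.239,"ax":0,"ay":0.001,"az":0.001,"gripper":-0.2},
    {"dx":-0.085,"dy":0.039,"dz":-0.239,"ax":0,"ay":0.001,"az":0.001,"gripper":-0.2},
    {"dx":-0.085,"dy":0.039,"dz":-0.239,"ax":0,"ay":0.001,"az":0.001,"gripper":-0.2},
    {"dx":-0.085,"dy":0.039,"dz":-0.239,"ax":0,"ay":0.001,"az":0.001,"gripper":-0.2},
    {"dx":-0.085,"dy":0.039,"dz":-0.239,"ax":0,"ay":0.001,"az":0.001,"gripper":-0.2},
  ],
)

```text
time_s: 6.3
tcp_pos: [0.5383, -0.1563, 0.1587]
ee_rot: [-0.641, 0.641, 0.298, -0.298]
force: [0.0, 1.4, -0.3]
width: 0.601
```

```bash
python3 - <<'E'
from h import *
want(.537,-.153,.081,-.705)
E
```

```text
k 0 shift [0.0017 0.0777 0.0032] turn [ 0.0001  0.0011 -0.    ] deg 0.2
k 1 shift [0.0017 0.0777 0.0032] turn [-1.000e-04 -9.989e-01 -2.000e-04] deg 179.8
q [-0.413  0.407 -0.181  0.983 -0.     0.289] t 6.3 tcp [ 0.5383 -0.1563  0.1587] F [ 0.   1.4 -0.3] w 0.6009370289076545
```

play_rows(
  commands=[
    {"dx":0.0017,"dy":0.02,"dz":0.003,"ax":0,"ay":0.001,"az":0,"gripper":-0.2},
    {"dx":0.0017,"dy":0.06,"dz":0.003,"ax":0,"ay":0.001,"az":0,"gripper":-0.2},
    {"dx":0.0017,"dy":0.078,"dz":0.003,"ax":0,"ay":0.001,"az":0,"gripper":-0.2},
    {"dx":0.0017,"dy":0.078,"dz":0.003,"ax":0,"ay":0.001,"az":0,"gripper":-0.2},
  ],
)

```text
time_s: 6.8
tcp_pos: [0.5357, -0.152, 0.0797]
ee_rot: [0.642, -0.641, -0.296, 0.298]
force: [0.3, 0.8, 0.7]
width: 0.599
```

```bash
python3 - <<'E'
from h import *
want(.537,-.153,.081,-.705)
E
```

```text
k 0 shift [ 0.0001 -0.0014 -0.0016] turn [-0.0008  0.0003 -0.0003] deg 0.2
k 1 shift [ 0.0001 -0.0014 -0.0016] turn [-4.000e-04 -9.997e-01  1.300e-03] deg 179.9
q [-0.408  0.481 -0.293  0.799 -0.     0.296] t 6.8 tcp [ 0.5357 -0.152   0.0797] F [0.3 0.8 0.7] w 0.5991080277059344
```

play_rows(
  commands=[
    {"dx":0,"dy":-0.001,"dz":-0.0016,"ax":0,"ay":0,"az":0,"gripper":-0.2},
    {"dx":0,"dy":-0.001,"dz":-0.0016,"ax":0,"ay":0,"az":0,"gripper":0.4},
    {"dx":0,"dy":-0.001,"dz":-0.0016,"ax":0,"ay":0,"az":0,"gripper":1},
    {"dx":0,"dy":-0.001,"dz":-0.0016,"ax":0,"ay":0,"az":0,"gripper":1},
    {"dx":0,"dy":-0.001,"dz":-0.0016,"ax":0,"ay":0,"az":0,"gripper":1},
  ],
)

```text
time_s: 7.42
tcp_pos: [0.5373, -0.1533, 0.0814]
ee_rot: [0.642, -0.641, -0.297, 0.297]
force: [-1.3, 0.5, 6.1]
width: 0.127
```

```bash
python3 - <<'E'
from h import *
want(.537,-.153,.081,.595)
E
```

```text
k 0 shift [0.     0.0004 0.0004] turn [-6.000e-04 -4.135e-01  1.000e-04] deg 74.4
k 1 shift [0.     0.0004 0.0004] turn [-1.000e-04  5.865e-01 -6.000e-04] deg 105.6
q [-0.409  0.481 -0.288  0.804 -0.     0.295] t 7.425 tcp [ 0.5373 -0.1533  0.0814] F [-1.3  0.5  6.1] w 0.12721852976844925
```

play_rows(
  commands=[
    {"dx":0,"dy":0,"dz":0,"ax":0,"ay":-0.04,"az":0,"gripper":1},
    {"dx":0,"dy":0,"dz":0,"ax":0,"ay":-0.08,"az":0,"gripper":1},
    {"dx":0,"dy":0,"dz":0,"ax":0,"ay":-0.12,"az":0,"gripper":1},
    {"dx":0,"dy":0,"dz":0,"ax":0,"ay":-0.16,"az":0,"gripper":1},
    {"dx":0,"dy":0,"dz":0,"ax":0,"ay":-0.2,"az":0,"gripper":1},
  ],
)

```text
time_s: 8.05
tcp_pos: [0.5373, -0.1531, 0.0815]
ee_rot: [0.518, -0.517, -0.482, 0.482]
force: [0.6, 0.2, -1.4]
width: 0.127
```

```bash
python3 - <<'E'
from h import *
want(.537,-.153,.081,.595)
E
```

```text
k 0 shift [0.0001 0.0005 0.0003] turn [-0.0004 -0.2121  0.0004] deg 38.2
k 1 shift [0.0001 0.0005 0.0003] turn [-5.000e-04  7.879e-01 -5.000e-04] deg 141.8
q [-0.409  0.481 -0.288  0.804  0.    -0.337] t 8.05 tcp [ 0.5373 -0.1531  0.0815] F [ 0.6  0.2 -1.4] w 0.12727879516345067
```

play_rows(
  commands=[
    {"dx":0,"dy":0,"dz":0,"ax":0,"ay":-0.05,"az":0,"gripper":1},
    {"dx":0,"dy":0,"dz":0,"ax":0,"ay":-0.1,"az":0,"gripper":1},
    {"dx":0,"dy":0,"dz":0,"ax":0,"ay":-0.15,"az":0,"gripper":1},
    {"dx":0,"dy":0,"dz":0,"ax":0,"ay":-0.195,"az":0,"gripper":1},
    {"dx":0,"dy":0,"dz":0,"ax":0,"ay":-0.212,"az":0,"gripper":1},
  ],
)

```text
time_s: 8.68
tcp_pos: [0.5373, -0.1529, 0.0815]
ee_rot: [-0.331, 0.33, 0.625, -0.625]
force: [0.8, 1.1, -1.5]
width: 0.122
```

play_rows(
  commands=[
    {"dx":0,"dy":0,"dz":0,"ax":0,"ay":0,"az":0,"gripper":1},
    {"dx":0,"dy":0,"dz":0,"ax":0,"ay":0,"az":0,"gripper":1},
  ],
)

```text
time_s: 8.93
tcp_pos: [0.5373, -0.1529, 0.0815]
ee_rot: [-0.332, 0.33, 0.625, -0.625]
force: [0.6, -0.2, -2.2]
width: 0.125
```

```bash
python3 - <<'E'
from h import *
want(.537,-.153,.081,.595)
E
```

```text
k 0 shift [0.     0.0005 0.0003] turn [-0.0002  0.0005  0.0006] deg 0.1
k 1 shift [0.     0.0005 0.0003] turn [ 9.000e-04 -9.995e-01  3.000e-04] deg 179.9
q [-4.080e-01  4.810e-01 -2.880e-01  8.040e-01  1.000e-03 -1.005e+00] t 8.925 tcp [ 0.5373 -0.1529  0.0815] F [ 0.6 -0.2 -2.2] w 0.1254097537213164
```

play_rows(
  commands=[
    {"dx":0,"dy":0,"dz":0,"ax":0,"ay":0,"az":0,"gripper":-0.2},
    {"dx":0,"dy":0,"dz":0,"ax":0,"ay":0,"az":0,"gripper":-0.2},
    {"dx":0,"dy":0,"dz":0,"ax":0,"ay":0,"az":0,"gripper":-0.2},
    {"dx":0,"dy":-0.05,"dz":0,"ax":0,"ay":0,"az":0,"gripper":-0.2},
    {"dx":0,"dy":-0.11,"dz":0,"ax":0,"ay":0,"az":0,"gripper":-0.2},
  ],
)

```text
time_s: 9.55
tcp_pos: [0.5366, -0.1527, 0.192]
ee_rot: [-0.333, 0.33, 0.625, -0.625]
force: [0.5, -0.5, 0.7]
width: 0.599
```

```bash
python3 - <<'E'
from h import *
want(.40,.12,.22,.595)
E
```

```text
k 0 shift [ 0.3024 -0.0269 -0.0401] turn [-0.0006  0.0004  0.0012] deg 0.3
k 1 shift [ 0.3024 -0.0269 -0.0401] turn [ 1.900e-03 -9.996e-01  9.000e-04] deg 179.9
q [-4.090e-01  3.800e-01 -1.290e-01  1.065e+00  1.000e-03 -1.005e+00] t 9.55 tcp [ 0.5366 -0.1527  0.192 ] F [ 0.5 -0.5  0.7] w 0.5994916549753573
```

play_rows(
  commands=[
    {"dx":0.302,"dy":-0.027,"dz":-0.04,"ax":0,"ay":0,"az":0,"gripper":-0.2},
    {"dx":0.302,"dy":-0.027,"dz":-0.04,"ax":0,"ay":0,"az":0,"gripper":-0.2},
    {"dx":0.302,"dy":-0.027,"dz":-0.04,"ax":0,"ay":0,"az":0,"gripper":-0.2},
    {"dx":0.302,"dy":-0.027,"dz":-0.04,"ax":0,"ay":0,"az":0,"gripper":-0.2},
    {"dx":0.302,"dy":-0.027,"dz":-0.04,"ax":0,"ay":0,"az":0,"gripper":-0.2},
  ],
)

```text
time_s: 10.18
tcp_pos: [0.3991, 0.1212, 0.2206]
ee_rot: [-0.332, 0.33, 0.625, -0.624]
force: [-0.1, 0.4, 0.9]
width: 0.601
```

play_rows(
  commands=[
    {"dx":0,"dy":0,"dz":0,"ax":0,"ay":0,"az":0,"gripper":-0.2},
    {"dx":0,"dy":0,"dz":0,"ax":0,"ay":0,"az":0,"gripper":-0.2},
  ],
)

```text
time_s: 10.42
tcp_pos: [0.3994, 0.1211, 0.2208]
ee_rot: [-0.332, 0.33, 0.625, -0.625]
force: [0.1, -0.3, 1.0]
width: 0.596
```

```bash
python3 - <<'E'
from h import *
q,d=robot.read_camera("top");cv2.imwrite("pics/t4.png",cv2.resize(q[150:330,280:480],None,fx=3,fy=3)[:,:,::-1])
bars("top",d)
E
```

```text
top large 236 z 0.08581238139623726 0.10171979081758248 0.1070120208378289
   rect ((444.29840087890625, -172.51512145996094), (14.38571548461914, 53.46304702758789), 78.63980865478516) mean [ 0.4434977  -0.17187428  0.10198001] pca ang -0.20288978936035917
top small 139 z 0.08632164908739792 0.10147309128985693 0.10598753545380368
   rect ((538.0625, -153.64682006835938), (35.45236587524414, 12.677133560180664), 33.82052230834961) mean [ 0.53739676 -0.15328943  0.10182293] pca ang 0.6021257386276422
```

View pics/t4.png

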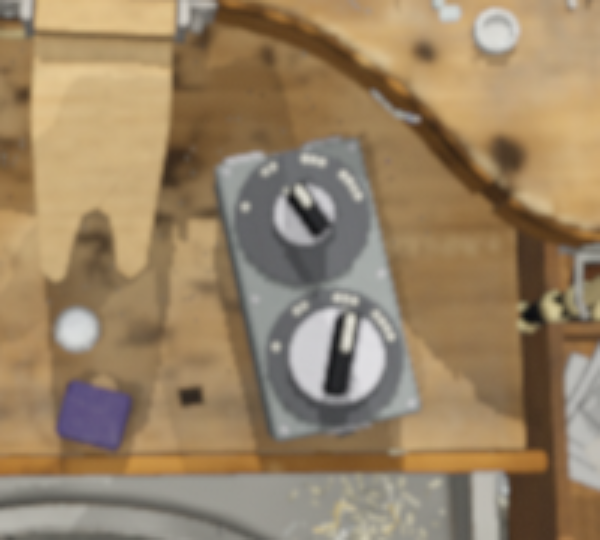

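The smaller dial's line (297,193) points toward its two-dot group (268,168), at 0.60 - 0.20 = +0.40. The larger still points at three dots, at -0.40. The arm is clear of the box.

```bash
python3 -c "
from cell import robot
print(robot.finish_job())"
```

```text
the job is handed in; nothing more can be done
None
```

Both dials are set and the job is handed in, with no verdict reported. I turned the larger dial first, let go and checked it, then turned the smaller one and let go.

| Dial | Target (rad) | Last camera reading (rad) |
|---|---|---|
| Larger, three dots | -0.40 | about -0.40 |
| Smaller, two dots | +0.40 | about +0.40 |

- **Accuracy:** both readings depend on my estimate of the box's turn, about 0.20 rad. Hand-read positions of the mark dots gave 0.17–0.19 instead. The allowance is 0.2 rad.
- **Forces:** the highest wrist force I saw was about 15 N, vertical, while gripping and turning the larger dial. I took the first 14 N to be the fingertips pressing its disc.
- **Time and final position:** the clock stood at about 10.5 s of the 43 s. The gripper was clear of the box and near zero force.
- **Checks that fell short:** the arm hid the larger dial right after I let go, so I moved it aside before checking. The two cameras disagreed by 3–5 mm on where the bars were. I used the top camera, which matched the given sizes better.

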